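Drop the burnt driver module through the reject box's sprung flap

ROBOT

A 6-joint arm with a two-finger parallel gripper is mounted at the origin on the work surface. World frame = base frame: x ahead of the robot, y to its left, z up, the work surface at z = 0. Lengths are in m, angles in rad, forces in N, time in s.
With the tool pointing down it reaches from about 0.225 to 0.725 m from the base axis. Payload 3.1 kg.
Tool frame: the origin (TCP) lies midway between the tips of the shut fingers; the grasp point (between the pads) lies 19 mm behind it; z points along the fingers, y is the direction in which the jaws open and shut (so a half turn about z gives the same grasp; the last joint's range is limited). The gripper opens to 85 mm and grips with 20 to 120 N. Pads are 22 mm wide; open, the fingers measure 114 mm over their backs; the gripper's body (76 mm by 85 mm) begins 54 mm behind the grasp point. The pads swing forward as they close: fully open they stand 13 mm farther back than shut.
Start: joints at [1.081, 0.048, 0.099, 1.622, 0, 1.443], TCP at [0.186, 0.491, 0.231] pointing down, gripper open.
Joint ranges: [-2.91, 2.91], [-0.99, 1.94], [-1.21, 1.42], [-2.12, 2.29], [-1.49, 1.47], [-3.14, 3.14]. Speed limits (rad/s): [2.79, 2.79, 3.14, 3.14, 3.14, 3.14].

INTERFACE

Orientations are given as a 3x3 rotation matrix whose columns are the frame's x, y, z axes.
In Python, from plant import ctrl gives the robot as it stands.
- The arm moves only by the tool apply_moves, never from a script. Its argument "series" is a list of rows, each an object with "jaw": the finger opening in mm, from 0 to 85.4; "travel": the shift along the tool's x, y, z in mm, a list of three; "rotation": the turn, a rotation vector about the tool's x, y, z in rad, a list of three. In form: [{"jaw": jaw, "travel": [dx, dy, dz], "rotation": [rx, ry, rz]}, ...]. A call has 1 to 20 rows; each row is the pose to reach, as a shift and turn from the pose commanded when the call began, along the tool's axes at that moment; what a row does not reach only later rows make up. A row lasts 1/10 s, in which the tool goes at most 50 mm and 8.59 degrees, less where a joint would pass 70% of its speed; a pose out of reach is approached as far as the arm can. A call with a gripper value outside its range is refused whole. The fingers move at their own pace and stop on an object; "force" is the grip in N (left out, the last holds). Time passes only in rows, so rows that repeat a pose let the fingers close. It gives the time, the measured TCP pose, the force and the opening at its end, in the units of the state.
- ctrl.get_obs(): the state, without advancing time (a new reading comes with each control period).
- ctrl.capture(name): name is "scene" or "side" or "wrist"; returns a dict with "pixels" (384x512x3 uint8, blue, green, red), "camera_matrix" (3x3 intrinsics, pixels), "camera_from_world" (4x4, takes a point from world to camera coordinates). Camera axes: x right, y down, z forward; pixel columns grow to the right and rows downward; lengths in m; the calibration is good to about 2 mm. The wrist camera is an equidistant fisheye: a pixel r from the principal point sees the ray r / f radians off the axis. A picture is of the moment at which its call begins. There is no depth.
- ctrl.finish_job(): hands the job in, once; it reports no verdict.
The state is a dict: "t": time; "joint_positions": joint angles; "joint_velocities": joint speeds; "joint_torque": joint torques, N m; "eef_pos": TCP position; "ee_rot": TCP orientation; "ft_force": force on the tool from outside, world axes, zero at the start; "moment": the same for the moment, N m; "width": opening from 0.0 (shut) to 1.0 (fully open).
Only numpy, scipy, OpenCV 4.12 (cv2) and the standard library are available. Lean on these libraries where they do the work, as an engineer would, in place of code of your own. Each camera call takes 0.05 s, during which the arm holds its last target.

TASK

On the electronics bench, pick up the burnt driver module (brown scorched board with a red dot on top) and put it into the red reject box: push the box's sprung flap down, hold it open while you let the module drop through the slot, then withdraw so that the flap shuts over it. Leave the two good modules (green boards) standing where they are.

Things in the scene. Friction and masses are not known exactly. Their poses are not given: they have to be found in the camera images.
- reject_mid (a point): centre (half-way up) of the burnt driver module: a loose upright round black pot, 44 mm diameter, 50 mm tall, about 0.09 kg, with a yellow band near its foot, an aluminium rim and, on top, a scorched dark brown board with a black burn and a red dot. z is up along its axis; it stands on the bench
- good_a_mid (a point): centre of a good driver module: same size, pot and band, but a clean green board with a copper coil on top. Stays where it stands
- good_b_mid (a point): centre of the second good driver module, same as the first. Stays where it stands
- slot (a point): centre of the slot in the top of the red reject box, level with its top edge. Box fixed to the bench: 150 (its x) by 120 (its y) by 190 mm tall, walls 10 mm, bin hidden inside, inner floor 6 mm above the bench. Slot 130 mm along x, 100 mm along y of this frame, closed by the flap; z is up
- flap (a joint): angle of the slick grey flap (130 mm along x, friction about 0.2, yellow stripe at its free edge) filling the slot: 0 shut and flush, grows as it swings down into the box about the hinge, stop at 1.45 rad. A spring shuts it: 0.20 N m when shut, 0.32 N m fully open, more than the module's weight; takes 4 to 8 N at 40 mm from the hinge. The module passes its free edge from about 0.9 rad
- hinge (a point): middle of the flap's hinge line, on the box top at the slot's +x edge, 65 mm from the slot's centre; axes as the slot's. Jaws closing along the slot's x over its centre push the flap with the finger nearer the hinge, the module hanging over the gap: fingertips 45 to 55 mm below the box top give about 1 rad, and opening the jaws pushes it further

How it is judged:
On the way:
1. the flap is pushed open with the burnt module in or over the slot (value of joint flap above 0.5 rad and horizontal distance between reject_mid and slot below 0.07 m and z of reject_mid in the frame of slot above -0.08 m), for 0.1 s.
At the end, for the whole second after the job is handed in: the burnt module lies at rest in the bin inside the reject box (its centre at least 90 mm below the box top and within 90 mm of the slot's centre in plan), the flap has sprung shut (under 0.1 rad), and both good modules stand upright (within 10 degrees) within 20 mm of where they started (z of reject_mid in the frame of slot below -0.09 m and horizontal distance between reject_mid and slot below 0.09 m and value of joint flap below 0.1 rad and linear speed of reject below 0.05 m/s and distance of each of good_a_mid, good_b_mid from where it was at the start of the episode below 0.02 m and angle between each of good_a_mid, good_b_mid's own z axis and vertical below 0.17 rad); the robot touches nothing.
It fails at once if a good module is moved by more than 30 mm or lifted (distance of any of good_a_mid, good_b_mid from where it was at the start of the episode above 0.03 m).
It also fails if it takes over 35 s, if anything falls off the work surface, if the arm or the gripper's body presses on something with over 40 N, if the wrist force passes 120 N, or if a joint passes its speed limit or range.

## Working session

There is one attempt and no reset: what is moved stays moved. The work goes in short steps, Python scripts to look and compute and a tool call to move; the robot and the scene stay as the last step left them, time stands still between calls to the robot, and variables do not carry over. Pictures are saved under pics/ and viewed, and the job is handed in when it is done.

Besides the shell and the picture viewer there is one more tool, called after ">>>" as name(argument=value, ...), one argument or row to a line, values as JSON. apply_moves: Moves the arm, as the interface text tells. Its arguments: {"type":"object","properties":{"series":{"type":"array","items":{"type":"object","properties":{"jaw":{"type":"number"},"travel":{"type":"array","items":{"type":"number"}},"rotation":{"type":"array","items":{"type":"number"}}}}},"force":{"type":"number"}},"required":["series"]}

```bash
mkdir -p pics
python3 - <<'E'
from plant import ctrl
import cv2,pickle
d={}
for n in ["scene","side","wrist"]:
    d[n]=ctrl.capture(n); cv2.imwrite(f"pics/{n}0.png",d[n]["pixels"])
pickle.dump(d,open("d0.pkl","wb"))
o=ctrl.get_obs();print(o["t"],o["eef_pos"],o["ee_rot"],o["width"],o["ft_force"])
E
```

```text
0.15 [0.18561192 0.49059483 0.23035311] [[-9.35258231e-01  3.53965035e-01 -8.92471423e-04]
 [ 3.53966068e-01  9.35256827e-01 -1.64035148e-03]
 [ 2.54062921e-04 -1.85005683e-03 -9.99998256e-01]] 0.9976829960194965 [-0.03688584  0.33824313 -0.48991255]
```

View pics/scene0.png

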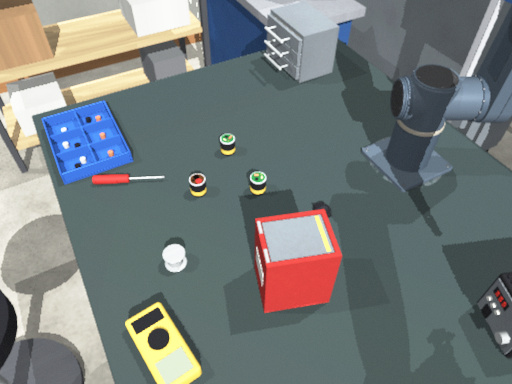

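View pics/side0.png

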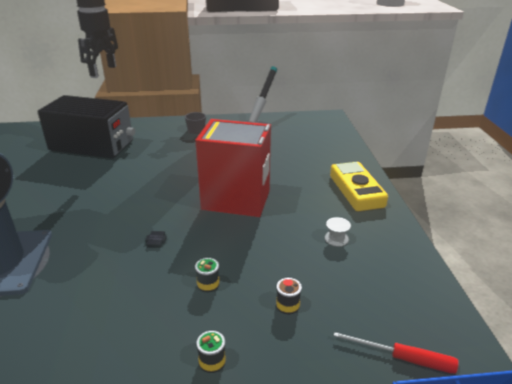

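View pics/wrist0.png

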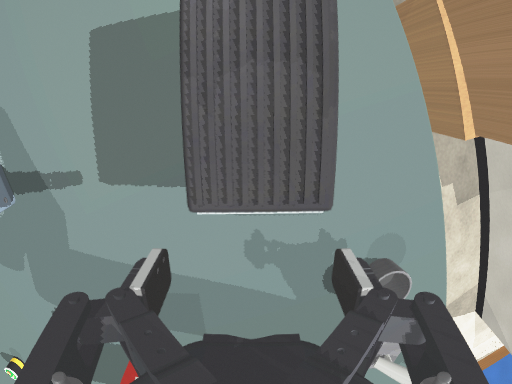

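Run:
```python
import cv2,pickle,numpy as np
d=pickle.load(open("d0.pkl","rb"))
a=cv2.resize(d["scene"]["pixels"][120:320,170:370],None,fx=3,fy=3,interpolation=cv2.INTER_CUBIC)
b=cv2.resize(d["side"]["pixels"][105:225,180:290],None,fx=5,fy=5,interpolation=cv2.INTER_CUBIC)
c=cv2.resize(d["side"]["pixels"][245:375,180:320],None,fx=4,fy=4,interpolation=cv2.INTER_CUBIC)
cv2.imwrite("pics/a.png",a);cv2.imwrite("pics/b.png",b);cv2.imwrite("pics/c.png",c)
```

```text
(no output)
```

View pics/a.png

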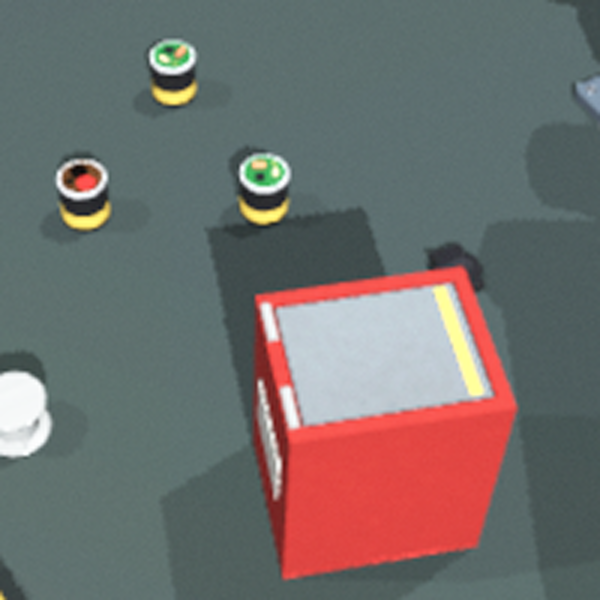

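View pics/b.png

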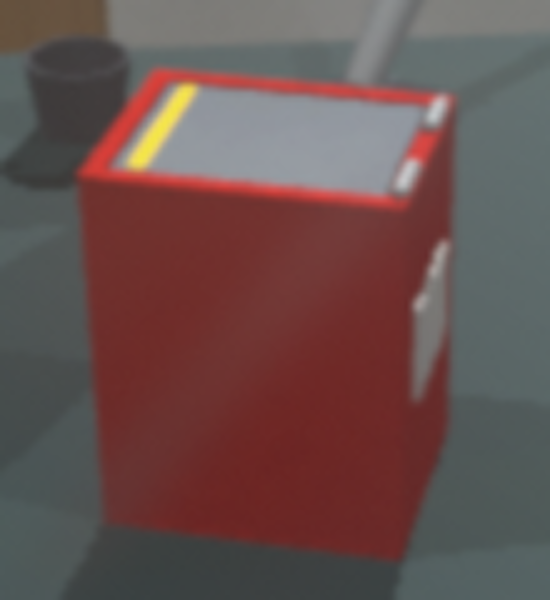

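View pics/c.png

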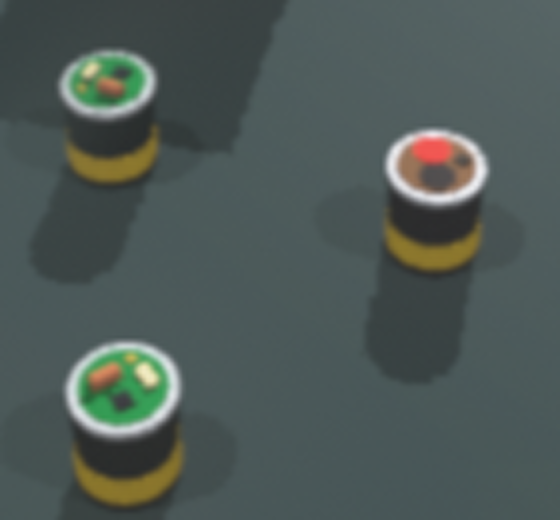

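The burnt module is at scene px (198,182) and side px (289,290). The good modules are at scene (228,143) and (258,181). The yellow stripe, which marks the free edge, faces the robot, so the hinge is on the far side by the white labels.

```bash
cat > h.py <<'E'
import cv2,numpy as np
def ray(c,uv):
    K=np.array(c["camera_matrix"]);T=np.array(c["camera_from_world"])
    R,t=T[:3,:3],T[:3,3]
    dd=R.T@np.linalg.inv(K)@np.array([uv[0],uv[1],1.]); return -R.T@t,dd/np.linalg.norm(dd)
def plane(c,uv,z):
    o,dd=ray(c,uv); return o+dd*(z-o[2])/dd[2]
def tri(rs):
    A=np.zeros((3,3));b=np.zeros(3)
    for o,dd in rs:
        P=np.eye(3)-np.outer(dd,dd);A+=P;b+=P@o
    return np.linalg.solve(A,b)
E
python3 - <<'E'
import pickle
from h import *
np.set_printoptions(precision=4,suppress=True)
d=pickle.load(open("d0.pkl","rb"));S,D=d["scene"],d["side"]
def rim(c,x,y,r):
    x0,y0=int(x-r),int(y-r)
    im=c["pixels"][y0:y0+2*r,x0:x0+2*r]
    im=cv2.resize(im,None,fx=4,fy=4,interpolation=cv2.INTER_CUBIC)
    m=(im.min(2)>140).astype(np.uint8)
    cs,_=cv2.findContours(m,cv2.RETR_EXTERNAL,cv2.CHAIN_APPROX_NONE)
    k=max(cs,key=cv2.contourArea); e=cv2.fitEllipse(cv2.convexHull(k))
    return ((e[0][0]+.5)/4-.5+x0,(e[0][1]+.5)/4-.5+y0),np.array(e[1])/4
for n,s,q in [("burnt",(197.5,180),(289,286)),("A?",(227.5,139),(207,266)),("B?",(258,178),(211,342))]:
    ps,es=rim(S,*s,13);pq,eq=rim(D,*q,18)
    print(n,ps,es,pq,eq,plane(S,ps,.05),plane(D,pq,.05),tri([ray(S,ps),ray(D,pq)]))
f=lambda u,v:((u+.5)/3-.5+170,(v+.5)/3-.5+120)
g=lambda u,v:((u+.5)/5-.5+180,(v+.5)/5-.5+105)
A=[f(*p) for p in [(257,297),(463,268),(515,405),(289,440)]]
# side order matching: far-left etc by computed positions
B=[g(*p) for p in [(158,70),(456,97),(405,207),(80,177)]]
a=[plane(S,p,.19) for p in A];b=[plane(D,p,.19) for p in B]
print(np.array(a));print(np.array(b));print(np.mean(a,0),np.mean(b,0))
E
```

```text
burnt (196.75889110565186, 179.18296718597412) [13.6749 17.5537] (288.66824531555176, 286.2376308441162) [18.6349 25.494 ] [ 0.5965 -0.1783  0.05  ] [ 0.5963 -0.178   0.05  ] [ 0.5964 -0.1782  0.0501]
A? (227.09880924224854, 138.5165090560913) [11.787  15.8734] (206.50142669677734, 265.6526355743408) [15.8375 23.3822] [ 0.4509 -0.2885  0.05  ] [ 0.4474 -0.1073  0.05  ] [ 0.4686 -0.206   0.1304]
B? (257.81778621673584, 177.30788135528564) [13.6244 17.2925] (210.32770156860352, 341.7539291381836) [23.2715 28.7045] [ 0.4473 -0.1063  0.05  ] [ 0.4512 -0.2888  0.05  ] [ 0.4242 -0.1933 -0.0537]
[[0.5752 0.1111 0.19  ]
 [0.4339 0.1574 0.19  ]
 [0.4701 0.2685 0.19  ]
 [0.6125 0.2218 0.19  ]]
[[0.4715 0.2697 0.19  ]
 [0.6129 0.2244 0.19  ]
 [0.5758 0.1122 0.19  ]
 [0.4343 0.1552 0.19  ]]
[0.5229 0.1897 0.19  ] [0.5236 0.1904 0.19  ]
```

```bash
cat >> h.py <<'E'
from scipy.spatial.transform import Rotation as Ro
ang=np.deg2rad(-17.9)
y=np.array([np.cos(ang),np.sin(ang),0]);z=np.array([0,0,-1.]);RG=np.c_[np.cross(y,z),y,z]
def rel(o,p,R=RG):
    R0=np.array(o["ee_rot"]);p0=np.array(o["eef_pos"])
    print("travel",np.round(1000*R0.T@(np.array(p)-p0),1),"rot",np.round(Ro.from_matrix(R0.T@R).as_rotvec(),4))
E
python3 - <<'E'
from h import *
from plant import ctrl
o=ctrl.get_obs();rel(o,[.5964,-.178,.231]);rel(o,[.5964,-.178,.1])
E
```

```text
travel [-6.209e+02 -4.799e+02  1.000e-01] rot [-1.7000e-03  1.2000e-03  1.5214e+00]
travel [-620.9 -479.7  131.1] rot [-1.7000e-03  1.2000e-03  1.5214e+00]
```

>>> apply_moves(
  series=[
    {"jaw": 85, "travel": [-621, -480, 0], "rotation": [-0.002, 0.001, 1.521]},
    {"jaw": 85, "travel": [-621, -480, 0], "rotation": [-0.002, 0.001, 1.521]},
    {"jaw": 85, "travel": [-621, -480, 0], "rotation": [-0.002, 0.001, 1.521]},
    {"jaw": 85, "travel": [-621, -480, 0], "rotation": [-0.002, 0.001, 1.521]},
    {"jaw": 85, "travel": [-621, -480, 0], "rotation": [-0.002, 0.001, 1.521]},
    {"jaw": 85, "travel": [-621, -480, 0], "rotation": [-0.002, 0.001, 1.521]},
    {"jaw": 85, "travel": [-621, -480, 0], "rotation": [-0.002, 0.001, 1.521]},
    {"jaw": 85, "travel": [-621, -480, 0], "rotation": [-0.002, 0.001, 1.521]},
    {"jaw": 85, "travel": [-621, -480, 0], "rotation": [-0.002, 0.001, 1.521]},
    {"jaw": 85, "travel": [-621, -480, 0], "rotation": [-0.002, 0.001, 1.521]},
    {"jaw": 85, "travel": [-621, -480, 0], "rotation": [-0.002, 0.001, 1.521]},
    {"jaw": 85, "travel": [-621, -480, 0], "rotation": [-0.002, 0.001, 1.521]},
    {"jaw": 85, "travel": [-621, -480, 0], "rotation": [-0.002, 0.001, 1.521]},
    {"jaw": 85, "travel": [-621, -480, 0], "rotation": [-0.002, 0.001, 1.521]},
    {"jaw": 85, "travel": [-621, -480, 0], "rotation": [-0.002, 0.001, 1.521]},
    {"jaw": 85, "travel": [-621, -480, 0], "rotation": [-0.002, 0.001, 1.521]},
    {"jaw": 85, "travel": [-621, -480, 0], "rotation": [-0.002, 0.001, 1.521]},
    {"jaw": 85, "travel": [-621, -480, 0], "rotation": [-0.002, 0.001, 1.521]},
    {"jaw": 85, "travel": [-621, -480, 0], "rotation": [-0.002, 0.001, 1.521]},
    {"jaw": 85, "travel": [-621, -480, 0], "rotation": [-0.002, 0.001, 1.521]},
  ],
)

```text
t: 2.15
eef_pos: [0.5964, -0.1764, 0.2321]
ee_rot: [[0.305, 0.952, 0.002], [0.952, -0.305, 0.002], [0.002, 0.001, -1.0]]
ft_force: [-0.4, 0.3, -0.5]
width: 0.994
```

Run:
```python
from h import *
from plant import ctrl
o=ctrl.get_obs();print(o["t"],o["eef_pos"],o["ft_force"],o["joint_positions"]);rel(o,[.5964,-.178,.01])
cv2.imwrite("pics/w1.png",ctrl.capture("wrist")["pixels"])
```

```text
2.15 [ 0.59639572 -0.17640252  0.23207621] [-0.4100041   0.33563043 -0.52279841] [-0.39644471  0.30837294  0.39675965  1.65810095  0.00213228  1.48480228]
travel [-2.000e+00  2.000e-01  2.221e+02] rot [ 0.0013 -0.002   0.002 ]
```

View pics/w1.png

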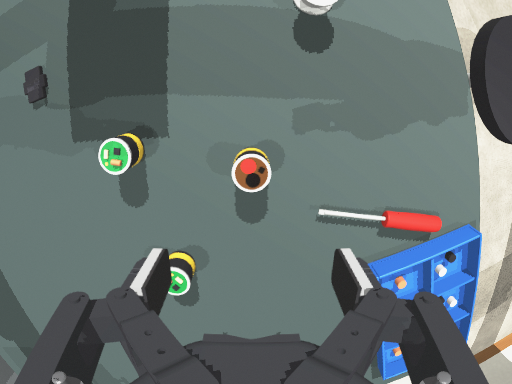

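Module centred between the fingers (252,172); the good ones are clear of the descent.

>>> apply_moves(
  series=[
    {"jaw": 85, "travel": [-2, 0, 45], "rotation": [0.001, -0.002, 0.002]},
    {"jaw": 85, "travel": [-2, 0, 90], "rotation": [0.001, -0.002, 0.002]},
    {"jaw": 85, "travel": [-2, 0, 130], "rotation": [0.001, -0.002, 0.002]},
    {"jaw": 85, "travel": [-2, 0, 160], "rotation": [0.001, -0.002, 0.002]},
    {"jaw": 85, "travel": [-2, 0, 190], "rotation": [0.001, -0.002, 0.002]},
    {"jaw": 85, "travel": [-2, 0, 212], "rotation": [0.001, -0.002, 0.002]},
    {"jaw": 85, "travel": [-2, 0, 221], "rotation": [0.001, -0.002, 0.002]},
    {"jaw": 85, "travel": [-2, 0, 221], "rotation": [0.001, -0.002, 0.002]},
    {"jaw": 85, "travel": [-2, 0, 221], "rotation": [0.001, -0.002, 0.002]},
  ],
)

```text
t: 3.1
eef_pos: [0.5973, -0.1793, 0.0119]
ee_rot: [[0.308, 0.951, 0.002], [0.951, -0.308, -0.001], [-0.0, 0.002, -1.0]]
ft_force: [0.3, -0.5, 0.9]
width: 0.995
```

Run:
```python
from h import *
from plant import ctrl
o=ctrl.get_obs();print(o["t"],o["eef_pos"],o["ft_force"]);rel(o,[.5964,-.178,.01])
cv2.imwrite("pics/w2.png",ctrl.capture("wrist")["pixels"])
```

```text
3.1 [ 0.59726807 -0.17927271  0.0119297 ] [ 0.25003667 -0.49662238  0.92714624]
travel [ 0.9 -1.2  1.9] rot [ 0.002   0.0003 -0.0011]
```

View pics/w2.png

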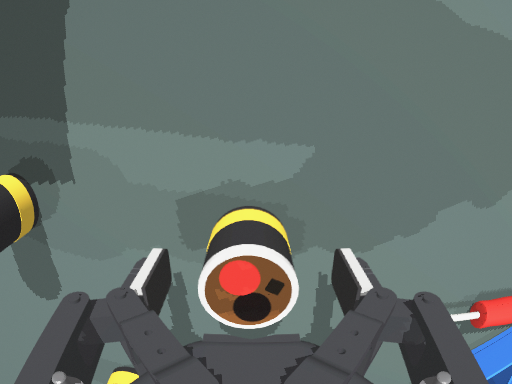

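Module sits between the pads, rim about (248,285). Closing.

>>> apply_moves(
  force=45,
  series=[
    {"jaw": 60, "travel": [0, -1, 0], "rotation": [0, 0, 0]},
    {"jaw": 36, "travel": [0, -1, 0], "rotation": [0, 0, 0]},
    {"jaw": 36, "travel": [0, -1, 0], "rotation": [0, 0, 0]},
    {"jaw": 36, "travel": [0, -1, 0], "rotation": [0, 0, 0]},
    {"jaw": 36, "travel": [0, -1, 0], "rotation": [0, 0, 0]},
    {"jaw": 36, "travel": [0, -1, 0], "rotation": [0, 0, 0]},
    {"jaw": 36, "travel": [0, -1, 0], "rotation": [0, 0, 0]},
    {"jaw": 36, "travel": [0, -1, -30], "rotation": [0, 0, 0]},
    {"jaw": 36, "travel": [0, -1, -70], "rotation": [0, 0, 0]},
    {"jaw": 36, "travel": [0, -1, -120], "rotation": [0, 0, 0]},
    {"jaw": 36, "travel": [0, -1, -170], "rotation": [0, 0, 0]},
    {"jaw": 36, "travel": [0, -1, -220], "rotation": [0, 0, 0]},
    {"jaw": 36, "travel": [0, -1, -260], "rotation": [0, 0, 0]},
    {"jaw": 36, "travel": [0, -1, -270], "rotation": [0, 0, 0]},
    {"jaw": 36, "travel": [0, -1, -270], "rotation": [0, 0, 0]},
  ],
)

```text
t: 4.65
eef_pos: [0.5964, -0.1794, 0.2818]
ee_rot: [[0.309, 0.951, 0.003], [0.951, -0.309, -0.001], [-0.0, 0.003, -1.0]]
ft_force: [0.5, 0.3, -1.4]
width: 0.506
```

Run:
```python
from h import *
from plant import ctrl
o=ctrl.get_obs();print(o["t"],o["eef_pos"],o["ft_force"],o["width"]);rel(o,[.523,.190,.28])
cv2.imwrite("pics/w3.png",ctrl.capture("wrist")["pixels"])
cv2.imwrite("pics/s3.png",ctrl.capture("side")["pixels"])
```

```text
4.65 [ 0.59641193 -0.17935398  0.28181675] [ 0.47327216  0.28079189 -1.41816653] 0.5057710969767083
travel [ 328.6 -183.9    1.1] rot [ 0.003   0.0004 -0.0016]
```

View pics/w3.png

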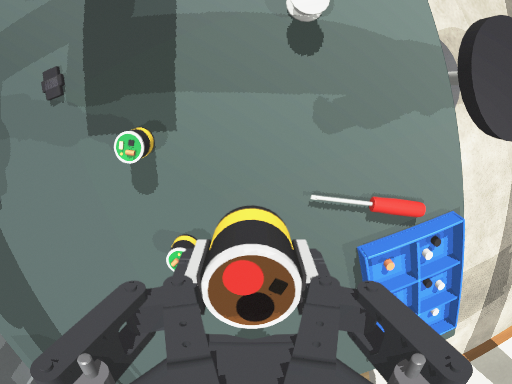

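View pics/s3.png

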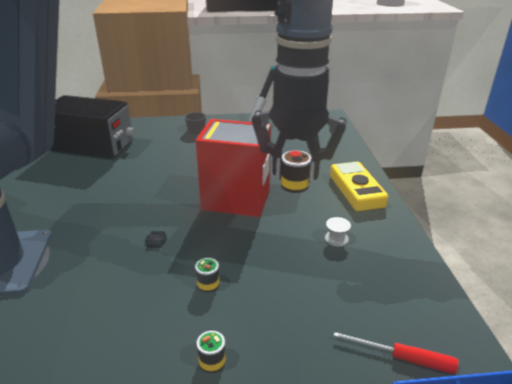

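Grip holds (opening 43 mm, module upright in the pads). Next I carry it over the slot.

>>> apply_moves(
  series=[
    {"jaw": 36, "travel": [30, -17, 0], "rotation": [0.003, 0, -0.002]},
    {"jaw": 36, "travel": [66, -37, 0], "rotation": [0.003, 0, -0.002]},
    {"jaw": 36, "travel": [102, -57, 0], "rotation": [0.003, 0, -0.002]},
    {"jaw": 36, "travel": [138, -77, 0], "rotation": [0.003, 0, -0.002]},
    {"jaw": 36, "travel": [174, -97, 0], "rotation": [0.003, 0, -0.002]},
    {"jaw": 36, "travel": [210, -117, 0], "rotation": [0.003, 0, -0.002]},
    {"jaw": 36, "travel": [246, -138, 0], "rotation": [0.003, 0, -0.002]},
    {"jaw": 36, "travel": [280, -157, 0], "rotation": [0.003, 0, -0.002]},
    {"jaw": 36, "travel": [308, -172, 0], "rotation": [0.003, 0, -0.002]},
    {"jaw": 36, "travel": [324, -181, 0], "rotation": [0.003, 0, -0.002]},
    {"jaw": 36, "travel": [329, -184, 0], "rotation": [0.003, 0, -0.002]},
    {"jaw": 36, "travel": [329, -184, 0], "rotation": [0.003, 0, -0.002]},
    {"jaw": 36, "travel": [329, -184, 0], "rotation": [0.003, 0, -0.002]},
  ],
)

```text
t: 6.05
eef_pos: [0.5219, 0.1898, 0.2788]
ee_rot: [[0.308, 0.951, -0.006], [0.951, -0.308, -0.0], [-0.002, -0.005, -1.0]]
ft_force: [0.4, 0.4, -1.1]
width: 0.505
```

Run:
```python
from h import *
from plant import ctrl
o=ctrl.get_obs();print(o["t"],o["eef_pos"],o["ft_force"],o["width"],o["joint_positions"]);rel(o,[.523,.190,.135])
cv2.imwrite("pics/w4.png",ctrl.capture("wrist")["pixels"])
cv2.imwrite("pics/s4.png",ctrl.capture("side")["pixels"])
```

```text
6.05 [0.52186203 0.18976605 0.27875414] [ 0.38045204  0.42974549 -1.14700741] 0.5046016259921778 [2.27479173e-01 1.53120819e-01 3.07653803e-01 1.73097918e+00
 9.06260094e-04 2.11104430e+00]
travel [  0.9   1.8 143.7] rot [-0.0053  0.0021 -0.0004]
```

View pics/w4.png

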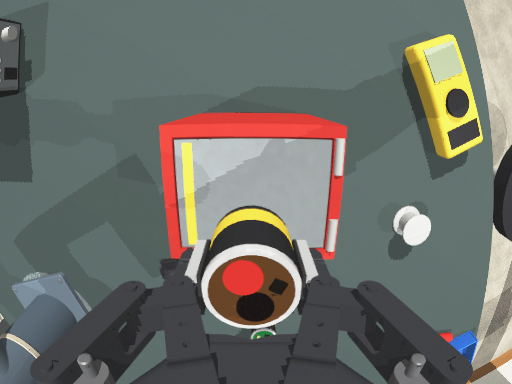

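View pics/s4.png

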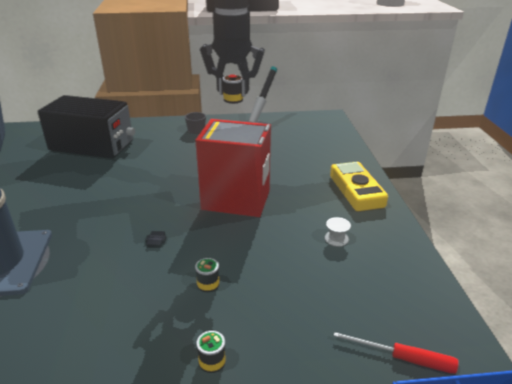

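Module is centred over the slot: box corners at about (160,125) and (347,125) in the wrist view, stripe on the left, hinge on the right. Lowering in steps.

>>> apply_moves(
  force=60,
  series=[
    {"jaw": 36, "travel": [1, 1, 20], "rotation": [-0.005, 0.002, 0]},
    {"jaw": 36, "travel": [1, 1, 40], "rotation": [-0.005, 0.002, 0]},
    {"jaw": 36, "travel": [1, 1, 55], "rotation": [-0.005, 0.002, 0]},
    {"jaw": 36, "travel": [1, 1, 65], "rotation": [-0.005, 0.002, 0]},
    {"jaw": 36, "travel": [1, 1, 75], "rotation": [-0.005, 0.002, 0]},
    {"jaw": 36, "travel": [1, 1, 85], "rotation": [-0.005, 0.002, 0]},
    {"jaw": 36, "travel": [1, 1, 95], "rotation": [-0.005, 0.002, 0]},
    {"jaw": 36, "travel": [1, 1, 105], "rotation": [-0.005, 0.002, 0]},
    {"jaw": 36, "travel": [1, 1, 105], "rotation": [-0.005, 0.002, 0]},
  ],
)

```text
t: 7.05
eef_pos: [0.5221, 0.1918, 0.1741]
ee_rot: [[0.307, 0.952, -0.0], [0.952, -0.307, 0.002], [0.002, -0.001, -1.0]]
ft_force: [-2.3, 1.8, 2.0]
width: 0.501
```

Run:
```python
from h import *
from plant import ctrl
o=ctrl.get_obs();print(o["t"],o["eef_pos"],o["ft_force"],o["moment"],o["width"]);rel(o,[.523,.190,.135])
cv2.imwrite("pics/w5.png",ctrl.capture("wrist")["pixels"])
s=ctrl.capture("scene")["pixels"][120:320,170:370]
cv2.imwrite("pics/s5.png",cv2.resize(s,None,fx=3,fy=3))
```

```text
7.05 [0.52206911 0.19177632 0.17412601] [-2.32009452  1.7566996   1.96125725] [0.19181447 0.44950434 0.03105438] 0.50122864176774
travel [-1.5  1.5 39.1] rot [-0.0008 -0.0017  0.0008]
```

View pics/w5.png

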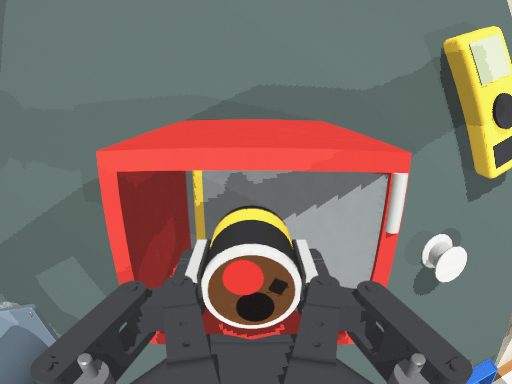

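View pics/s5.png

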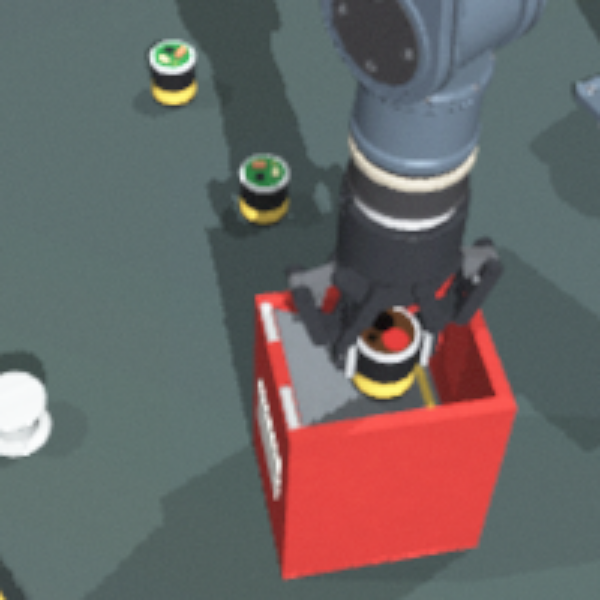

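Flap partly open (stripe seen at (198,200)), forces low. Continue down.

>>> apply_moves(
  series=[
    {"jaw": 36, "travel": [-1, 1, 8], "rotation": [0, 0, 0]},
    {"jaw": 36, "travel": [-1, 1, 16], "rotation": [0, 0, 0]},
    {"jaw": 36, "travel": [-1, 1, 24], "rotation": [0, 0, 0]},
    {"jaw": 36, "travel": [-1, 1, 32], "rotation": [0, 0, 0]},
    {"jaw": 36, "travel": [-1, 1, 38], "rotation": [0, 0, 0]},
    {"jaw": 36, "travel": [-1, 1, 38], "rotation": [0, 0, 0]},
    {"jaw": 36, "travel": [-1, 1, 38], "rotation": [0, 0, 0]},
  ],
)

```text
t: 7.85
eef_pos: [0.5225, 0.1902, 0.136]
ee_rot: [[0.307, 0.952, -0.001], [0.952, -0.307, 0.001], [0.0, -0.001, -1.0]]
ft_force: [-3.0, 0.9, 0.2]
width: 0.502
```

Run:
```python
from h import *
from plant import ctrl
o=ctrl.get_obs();print(o["t"],o["eef_pos"],o["ft_force"],o["moment"],o["width"]);rel(o,[.523,.190,.135])
cv2.imwrite("pics/w6.png",ctrl.capture("wrist")["pixels"])
s=ctrl.capture("scene")["pixels"][120:320,170:370]
cv2.imwrite("pics/s6.png",cv2.resize(s,None,fx=3,fy=3))
```

```text
7.85 [0.52254074 0.19017212 0.1360484 ] [-2.98596947  0.90899968  0.20080022] [2.52606568e-01 7.09296662e-01 5.70876812e-04] 0.5016836104353996
travel [-0.   0.5  1. ] rot [-0.0013 -0.0005  0.0005]
```

View pics/w6.png

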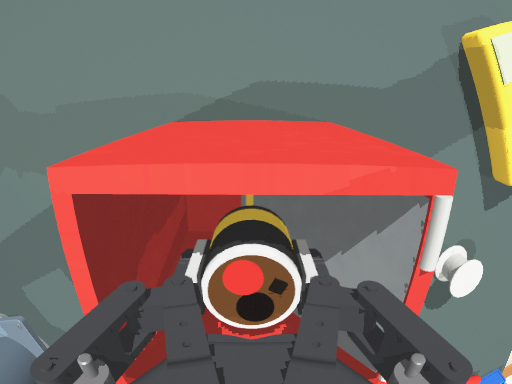

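View pics/s6.png

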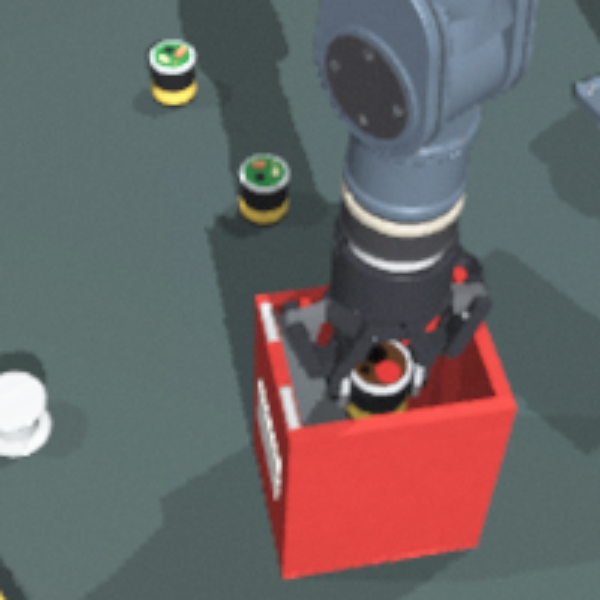

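Flap now at about 1 rad (stripe at centre, (249,200)), with the module in the gap. Releasing.

>>> apply_moves(
  series=[
    {"jaw": 60, "travel": [0, 0, 0], "rotation": [0, 0, 0]},
    {"jaw": 80, "travel": [0, 0, 0], "rotation": [0, 0, 0]},
    {"jaw": 80, "travel": [0, 0, 0], "rotation": [0, 0, 0]},
    {"jaw": 80, "travel": [0, 0, 0], "rotation": [0, 0, 0]},
    {"jaw": 80, "travel": [0, 0, 0], "rotation": [0, 0, 0]},
    {"jaw": 80, "travel": [0, 0, 0], "rotation": [0, 0, 0]},
    {"jaw": 80, "travel": [0, 0, 0], "rotation": [0, 0, 0]},
    {"jaw": 80, "travel": [0, 0, 0], "rotation": [0, 0, 0]},
    {"jaw": 80, "travel": [0, 0, 0], "rotation": [0, 0, 0]},
    {"jaw": 80, "travel": [0, 0, 0], "rotation": [0, 0, 0]},
  ],
)

```text
t: 8.95
eef_pos: [0.5219, 0.191, 0.1372]
ee_rot: [[0.306, 0.952, -0.002], [0.952, -0.306, 0.002], [0.002, -0.002, -1.0]]
ft_force: [-6.6, 3.1, 1.6]
width: 0.94
```

Run:
```python
from h import *
from plant import ctrl
o=ctrl.get_obs();print(o["t"],o["eef_pos"],o["ft_force"],o["moment"],o["width"])
cv2.imwrite("pics/w7.png",ctrl.capture("wrist")["pixels"])
```

```text
8.95 [0.5219368  0.19097631 0.13716106] [-6.57922256  3.07724695  1.61533757] [0.47242721 1.33158588 0.00221919] 0.939626971436309
```

View pics/w7.png

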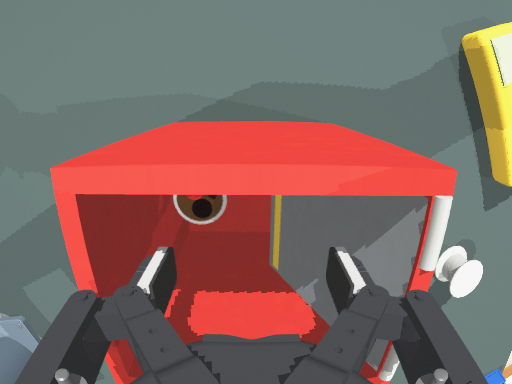

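Module is on the bin floor (rim at (200,205)). Withdraw straight up.

>>> apply_moves(
  series=[
    {"jaw": 80, "travel": [0, 0, -15], "rotation": [0, 0, 0]},
    {"jaw": 80, "travel": [0, 0, -35], "rotation": [0, 0, 0]},
    {"jaw": 80, "travel": [0, 0, -60], "rotation": [0, 0, 0]},
    {"jaw": 80, "travel": [0, 0, -90], "rotation": [0, 0, 0]},
    {"jaw": 80, "travel": [0, 0, -125], "rotation": [0, 0, 0]},
    {"jaw": 80, "travel": [0, 0, -150], "rotation": [0, 0, 0]},
    {"jaw": 80, "travel": [0, 0, -160], "rotation": [0, 0, 0]},
    {"jaw": 80, "travel": [0, 0, -160], "rotation": [0, 0, 0]},
    {"jaw": 80, "travel": [0, 0, -160], "rotation": [0, 0, 0]},
    {"jaw": 80, "travel": [0, 0, -160], "rotation": [0, 0, 0]},
  ],
)

```text
t: 10.0
eef_pos: [0.523, 0.1899, 0.2952]
ee_rot: [[0.307, 0.952, -0.001], [0.952, -0.307, 0.0], [0.0, -0.001, -1.0]]
ft_force: [0.0, -0.2, 0.2]
width: 0.939
```

Run:
```python
from h import *
from plant import ctrl
o=ctrl.get_obs();print(o["t"],o["eef_pos"],o["ft_force"],o["width"])
cv2.imwrite("pics/w8.png",ctrl.capture("wrist")["pixels"])
cv2.imwrite("pics/s8.png",ctrl.capture("scene")["pixels"])
```

```text
10.0 [0.52300953 0.18985857 0.2951763 ] [ 0.00774074 -0.16307747  0.23426903] 0.9387189830757586
```

View pics/w8.png

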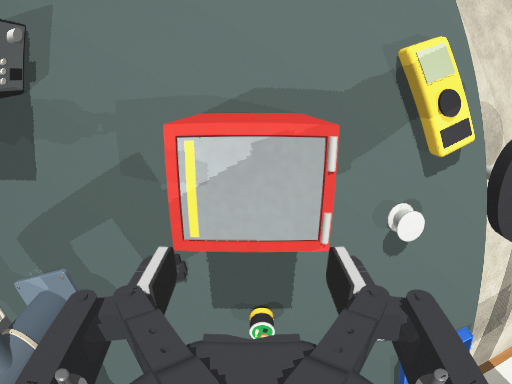

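View pics/s8.png

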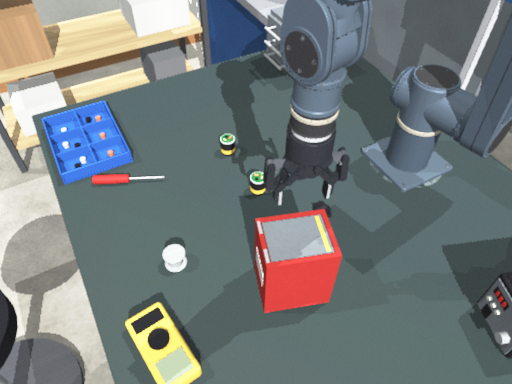

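Flap is shut and flush, the goods are unmoved at (228,143) and (258,181), and the gripper is clear. Handing in.

```bash
python3 -c "
from plant import ctrl
print(ctrl.finish_job())"
```

```text
the job is handed in; nothing more can be done
None
```

The burnt module is in the reject box and the flap has shut over it. I handed the job in at about 10 s; the hand-in reports no verdict.

- **What I did:** I gripped the burnt module and carried it over the slot. I lowered it until the fingers had pushed the flap to about 1 rad, opened the jaws to let it drop, then withdrew straight up.
- **Module:** the wrist view before withdrawing showed it standing on the bin floor. It is out of sight now that the flap is shut.
- **Flap:** it looks flush with the box top in both the wrist and scene views.
- **Good modules:** both stand at the same scene pixels as at the start, (228,143) and (258,181). I judged this by eye and did not re-measure their positions.
- **Robot:** the gripper is clear of everything, about 100 mm above the box, with the wrist force near zero.

No check failed. The two cameras put the burnt module's position within 1 mm of each other and the box centre within about 1 mm. When I first measured the good modules I paired them wrongly between the two views, which made their triangulated points meaningless. I used each view's own plane intersection instead, and those agreed to within 4 mm.

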